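Change a rotary microtome over from trimming to sectioning

TASK

The block has been trimmed, so change the microtome over to sectioning. Swing the locking lever open, push the blade holder towards the handwheel just one click so that a fresh part of the blade (its middle position) stands before the block, then swing the lever fully shut again; and set the feed selector from the red dot to the green one by pulling the knob up, turning it clockwise and letting it drop fully into its notch. Leave the red guard over the blade edge and disturb nothing else.

Things in the scene. Friction and masses are not known exactly. Their poses are not given: they have to be found in the camera images.
- microtome: Fixed off-white rotary microtome, operator's side to world -y. Origin on the bench under the middle of the blade-holder slide; x into the machine, y to the operator's left (away from the handwheel), z up. Its frame, mm: foot x -130 to 320, y -200 to 200, top z 40; black slide bed x -75 to 50, y -105 to 105, top z 82. Coordinates below are in this frame.
- housing_mid (a point): Middle of the top of the white drive housing, x 212, y -60, z 235 mm. The housing spans x 105 to 320, y -200 to 80; a tray on it reaches z 251. Beside it the shoulder with the selector: x 105 to 320, y 70 to 200, top z 165. The handwheel is on its -y side.
- block_face (a point): Face of the paraffin block in the specimen head, which is parked high, at x 27, y 0, z 195 mm. The head fills x 27 to 105, y -35 to 35, z 165 to 225.
- push_face (a point): On the outer end face of the blade holder (+y end, away from the handwheel): a dark upright cheek, x -30 to 32, z 88 to 134 mm. Site at x -10, z 111, y = 98 mm minus the travel. Pushing it to -y slides the holder, which is 136 mm long; the guard on it reaches z 153. Axes as the microtome's.
- holder (a joint): Travel of the blade holder towards the handwheel (-y), m, -0.001 to 0.061. Spring clicks at 0 (trimming, start), 0.030 (middle, wanted), 0.060. About 10 N to leave or enter a click (crests about 6 mm either side), 2 N between; within 4 mm of a click it springs home. With the lever shut it moves only 3 mm.
- lock_lever (a joint): Locking lever, rad: 0 = shut, 1.15 = fully open, counter-clockwise from above; stays where it is left (about 2 N at the ball). From 0.35 up its pin is clear of the notched front edge of the holder. It shuts only while the holder stands on a click.
- lever_ball (a point): Centre of the black ball (28 mm) at the lever's end, z 111 mm. The lever turns about the upright axis at x -48, y -30 mm, radius 80 mm. Shut, it points 125 degrees from the x axis (ball at x -94, y 36 mm); open 191 degrees (x -126, y -45 mm). Rod 11 mm thick, z 101 to 117. Push the ball sideways.
- selector_grip (a point): Grip point of the feed selector on its upright axis (x 165, y 140 mm), z 204 mm while down. Black bar handle 50 mm long, 16 mm wide, z 181 to 217, over a round skirt (diameter 48 mm, top z 181). The point's x axis points along the bar to its end with the white pointer, and turns with the knob.
- selector (a joint): Turn of the selector, rad, growing clockwise from above. Notches at 0 (red dot, start), 0.65 (yellow) and 1.30 (green dot, wanted; a stop lies just past it). It cannot turn while it is down.
- selector_lift (a joint): How far the selector is pulled up, m: 0 = down in a notch, 0.014 = stop. It turns freely from 0.0085 up. A spring and its weight pull it down with about 7 N at the bottom, 13 N at the top.
- guard (a joint): Red bar guard hinged on the blade holder, rad: 0 = over the blade edge, growing as it swings off the edge; stays where it is left.
- block_a_mid (a point): Centre of the paraffin block on a yellow cassette, 40 x 28 x 15 mm, lying on the right front corner of the microtome's foot; not part of the job.
- blade_box_mid (a point): Centre of the blue blade dispenser, 80 x 42 x 22 mm, lying on the shoulder about 100 mm behind the selector; not part of the job.
- block_tray_mid (a point): Centre of the white divided tray for blocks, 150 x 100 x 30 mm, on the bench in front of the microtome; not part of the job.
- slide_box_mid (a point): Centre of the wooden slide box, 190 x 90 x 34 mm, on the bench; not part of the job.
- reagent_mid (a point): Centre of the amber bottle, diameter 68 mm, 160 mm high, on the bench; not part of the job.
- stain_jar_mid (a point): Centre of the square staining jar with a green lid, 62 x 62 x 103 mm, on the bench; not part of the job.
- brush_mid (a point): Centre of the section brush, 190 mm long, lying on the bench; not part of the job.

How it is judged:
By the outcome, as a careful person would: the job done as asked, in the order asked, and still so for the second after the job is handed in, with the robot touching nothing.
It also fails if it takes over 72 s, if anything falls off the work surface, if the arm or the gripper's body presses on something with over 40 N, if the wrist force passes 120 N, or if a joint passes its speed limit or range.

ROBOT

A 7-joint arm with a two-finger parallel gripper is mounted at the origin on the work surface. World frame = base frame: x ahead of the robot, y to its left, z up, the work surface at z = 0. Lengths are in m, angles in rad, forces in N, time in s.
With the tool pointing down it reaches from about 0.4 to 0.85 m from the base axis. Payload 10.4 kg.
Tool frame: the origin (TCP) lies at the very end of the fingers, on their centre line; the grasp point (between the pads) lies 19 mm behind it (manip.grip_point_offset is the distance from the TCP to the grasp point, in m); z points along the fingers, y is the line along which they close (so a half turn about z gives the same grasp; the last joint's range is limited). The gripper opens to 85 mm and grips with 20 to 120 N. Pads are 22 mm wide; open, the fingers measure 114 mm over their backs; the gripper's body (76 mm by 85 mm) begins 54 mm behind the grasp point. The pads swing forward as they close: fully open they stand 13 mm farther back than shut.
Start: joints at [-1.286, 0.332, -0.065, 1.46, 0.022, 1.35, -0.088], TCP at [0.189, 0.596, 0.205] pointing down, gripper open.
Joint ranges: [-2.6, 2.6], [-0.5, 2.12], [-1.47, 1.34], [0.16, 2.42], [-1.27, 4.41], [0.06, 2.06], [-2.6, 2.6]. Speed limits (rad/s): [2.22, 2.22, 2.79, 2.79, 3.14, 3.14, 3.14].

INTERFACE

Orientations are given as a unit quaternion [x, y, z, w].
In Python, from workcell import manip gives the robot as it stands. The module is installed in compiled form; this text tells all that it offers.
- The arm moves only by the shell command python3 -m inch 'ROWS' [OPENING] [FORCE]. ROWS is JSON, a list of rows, each a list of 2 entries, a list of its own where there are three numbers: the shift along the tool's x, y, z each as a share of 0.08 m, from -1 to 1, then the turn, a rotation vector about the tool's x, y, z each as a share of 45 degrees, from -1 to 1. A call has exactly 10 rows; each row is the pose to reach, as a shift and turn from the pose commanded when the call began, along the tool's axes at that moment; what a row does not reach only later rows make up. A row lasts 1/10 s, in which the tool goes at most 50 mm and 8.59 degrees, less where a joint would pass 70% of its speed; a pose out of reach is approached as far as the arm can. A call with a number of a shift or a turn outside -1 to 1 is refused whole. A call with a gripper value outside its range is refused whole. OPENING is the opening, from 0 (shut) to 1 (fully open), set as the call begins (- or left out, the last holds). The fingers move at their own pace and stop on an object; FORCE is the grip in N (left out, the last holds). Time passes only in rows, so rows that repeat a pose let the fingers close, or fill a call up. It gives the time, the measured TCP pose, the force, the opening and the grip force at its end, in the units of the state.
- manip.get_obs(): the state, without advancing time (a new reading comes with each control period).
- manip.camera(name): name is "scene" or "top" or "wrist"; returns the picture (384x512x3 uint8, red, green, blue); there is no depth.
- manip.camera_params(name): a dict with "fov_y" (degrees; the focal length in pixels is half the picture's height over the tangent of half this angle, whatever the lens; pixels are square), "cx", "cy" (the principal point, pixels), "camera_from_world" (4x4, takes a point from world to camera coordinates); the wrist camera has in their place "T_tool_cam" (4x4, takes a point from camera to tool coordinates, whose origin is the TCP and whose axes are the flange's). Camera axes: x right, y up, looking along -z (the intrinsics and any distortion apply to the point x, -y, -z); pixel columns grow to the right and rows downward; lengths in m; the calibration is good to about 2 mm. A picture is of the moment at which its call begins: read the wrist's pose just before it. camera_params takes no time and is no camera call.
- manip.hand_in(): hands the job in; it is judged then, once.
The state is a dict: "clock": time; "joint_pos": joint angles; "joint_velocities": joint speeds; "tau": joint torques, N m; "position": TCP position; "ee_rot": TCP orientation; "ft_force": force on the tool from outside, world axes, zero at the start; "torque": the same for the moment, N m; "grip_width": opening from 0.0 (shut) to 1.0 (fully open); "grasp_force": force on a finger pad.
Only numpy, scipy, OpenCV 4.12 (cv2) and the standard library are available. Lean on these libraries where they do the work, as an engineer would, in place of code of your own. Each camera call takes 0.05 s, during which the arm holds its last target. There are 200 camera calls.

## Working session

There is one attempt and no reset: what is moved stays moved. The work goes in short steps, Python scripts to look and compute and a shell command to move; the robot and the scene stay as the last step left them, time stands still between calls to the robot, and variables do not carry over. Pictures are saved under pics/ and viewed, at most 13 in all, crops included, and the job is handed in when it is done.

```bash
mkdir -p pics
python3 - <<'E'
from workcell import manip
import cv2,numpy as np
o=manip.get_obs();print(o)
for n in("scene","top"):
    im=manip.camera(n);cv2.imwrite(f"pics/{n}0.png",im[...,::-1])
    print(n,manip.camera_params(n))
print(manip.camera_params("wrist"),manip.grip_point_offset)
a=cv2.imread("pics/scene0.png");b=cv2.imread("pics/top0.png")
cv2.imwrite("pics/s0.png",cv2.resize(a,(800,600)));cv2.imwrite("pics/t0.png",cv2.resize(b,(800,600)))
E
```

```text
{'clock': 0.0, 'joint_pos': array([-1.28561119,  0.33286576, -0.06468557,  1.46094714,  0.02161997,
        1.34989822, -0.08849187]), 'joint_velocities': array([ 0.00030846, -0.00108367, -0.00092105, -0.00042453, -0.00101447,
        0.00094981, -0.00152882]), 'tau': array([ 7.94754269e-04, -6.25443292e+01,  4.97157150e-02, -3.91596437e+01,
        1.62885175e-02,  1.01651129e-02, -3.09875261e-06]), 'position': array([0.18923953, 0.59522732, 0.20411697]), 'ee_rot': array([ 1.53275935e-01,  9.88183172e-01, -7.08341086e-04, -6.40411223e-05]), 'ft_force': array([ 0.21122453,  0.03223472, -0.55279685]), 'torque': array([-0.01148465,  0.00144774, -0.0171629 ]), 'grasp_force': 0.0, 'grip_width': 0.998055249032111}
scene {'fov_y': 47.76700725800273, 'cx': 264.56853522856454, 'cy': 189.3077160399664, 'camera_from_world': array([[-0.3366363 ,  0.94161125, -0.00665238,  0.16811623],
       [-0.70814921, -0.24850198,  0.66088687,  0.2831566 ],
       [ 0.62064538,  0.22718939,  0.75045605, -1.70111707],
       [ 0.        ,  0.        ,  0.        ,  1.        ]])}
top {'fov_y': 48.48297852255556, 'cx': 264.1461403875416, 'cy': 191.9090145846113, 'camera_from_world': array([[ 0.01310086, -0.99966298, -0.022412  ,  0.02769004],
       [ 0.99155912,  0.01009667,  0.12926162, -0.55501987],
       [-0.12899177, -0.02391626,  0.99135722, -1.46934271],
       [ 0.        ,  0.        ,  0.        ,  1.        ]])}
{'fov_y': 62.69843103505486, 'cx': 259.8666828827939, 'cy': 191.95493829877887, 'T_tool_cam': array([[-4.58040203e-04,  9.51137846e-01,  3.08766236e-01,
         7.85749424e-02],
       [ 9.99999792e-01,  5.75988547e-04, -2.90849155e-04,
        -2.80093778e-04],
       [-4.54483455e-04,  3.08766038e-01, -9.51137912e-01,
        -1.69843464e-01],
       [ 0.00000000e+00,  0.00000000e+00,  0.00000000e+00,
         1.00000000e+00]])} 0.0187
```

View pics/s0.png

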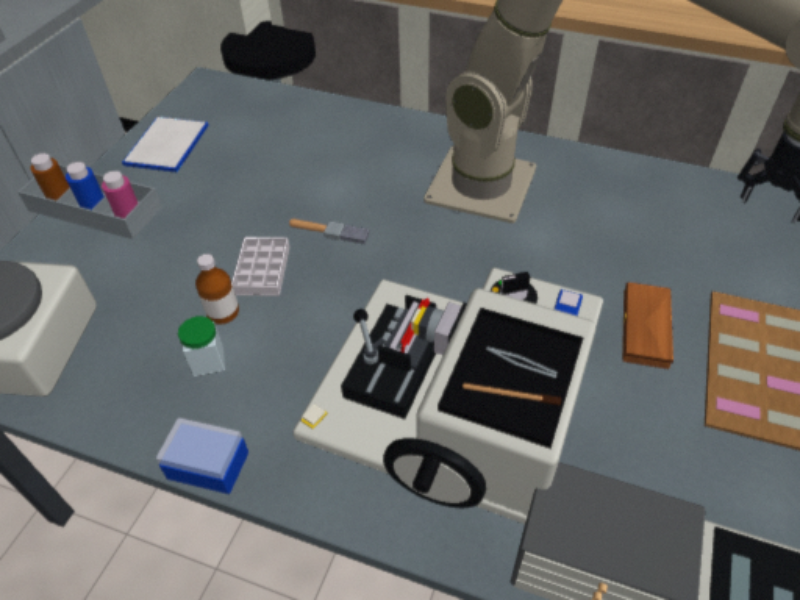

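View pics/t0.png

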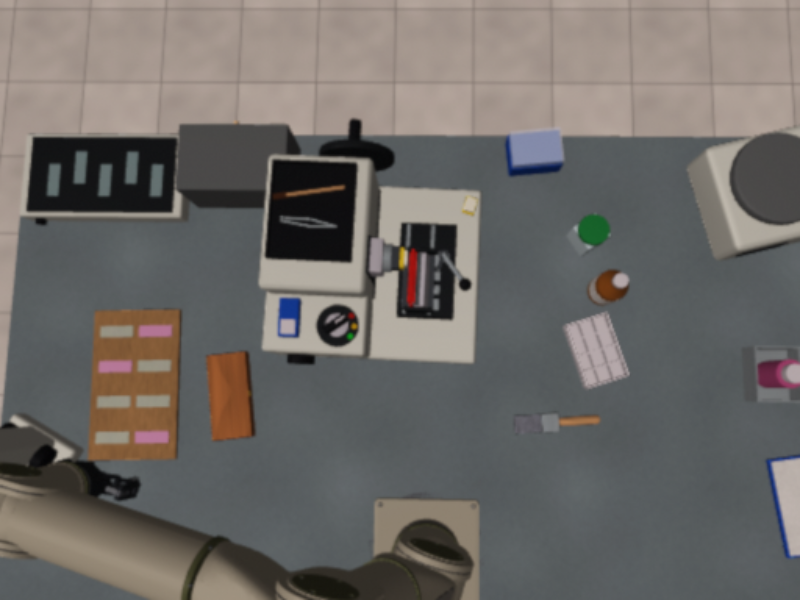

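The microtome sits with its x axis along world +y: foot corners are near top (474,362) and (480,188), the lever ball near (465,284), and the selector near (338,325). I'll zoom in on both views to fit the pose.

Run:
```python
import cv2,numpy as np
t=cv2.imread("pics/top0.png")[90:240,155:322];s=cv2.imread("pics/scene0.png")[165:325,180:400]
t=cv2.resize(t,None,fx=4,fy=4,interpolation=cv2.INTER_CUBIC)
cv2.imwrite("pics/tc.png",t);print(t.shape)
```

```text
(600, 668, 3)
```

View pics/tc.png

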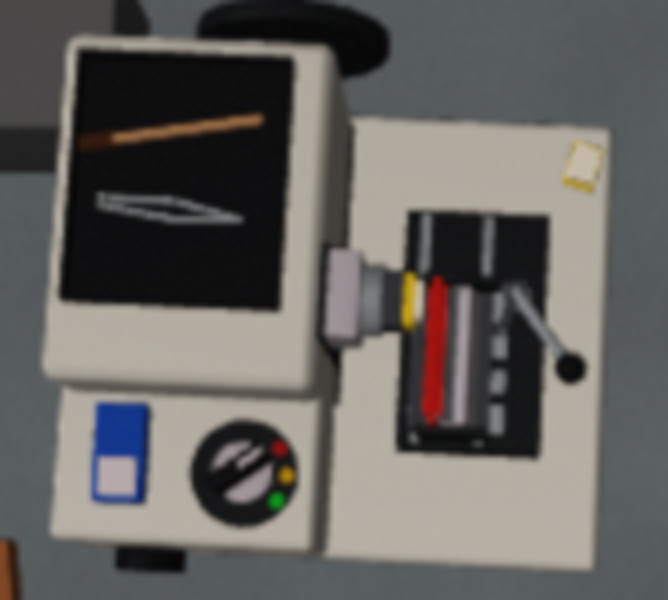

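The crop shows the foot corners at (594,569) and (609,129), the bed corners, the ball at (570,367), and the selector skirt centre at (245,472). I'll fit the microtome pose from these.

```bash
cat > h.py <<'E'
from workcell import manip
import cv2,numpy as np
from scipy.optimize import least_squares
from scipy.spatial.transform import Rotation as R
def proj(n,P):
    c=manip.camera_params(n);T=c["camera_from_world"];p=P@T[:3,:3].T+T[:3,3]
    f=192/np.tan(np.radians(c["fov_y"]/2))
    return np.c_[c["cx"]+f*p[:,0]/-p[:,2],c["cy"]-f*p[:,1]/-p[:,2]]
def m2w(M,x):
    c,s=np.cos(x[2]),np.sin(x[2]);M=np.atleast_2d(M)/1000
    return np.c_[x[0]+c*M[:,0]-s*M[:,1],x[1]+s*M[:,0]+c*M[:,1],M[:,2]]
E
python3 - <<'E'
from h import *
M=np.array([[-130,200,40],[-130,-200,40],[-75,-105,82],[-75,105,82],[50,105,82],[50,-105,82],[-94,36,111],[165,140,181]],float)
uv=np.array([[594,569],[609,129],[549,215],[539,458],[397,451],[408,211],[570,367],[245,472]])
uv=(uv+.5)/4-.5+[155,90]
r=least_squares(lambda x:(proj("top",m2w(M,x))-uv).ravel(),[.55,0,1.57],loss="soft_l1")
x=r.x;print(x,np.degrees(x[2]));print((proj("top",m2w(M,x))-uv).round(2))
np.save("x.npy",x)
for n,p in dict(ball=[-94,36,111],open=[-126,-45,111],pivot=[-48,-30,111],push=[-10,98,111],sel=[165,140,204],guardtop=[0,0,153]).items(): print(n,m2w(p,x).round(4))
print(proj("scene",m2w(M,x))*1.5625)
o=manip.get_obs();print(R.from_quat(o["ee_rot"]).as_matrix().round(3))
E
```

```text
[0.61697411 0.01657526 1.54036504] 88.25641553438517
[[ 1.19  0.73]
 [ 0.94 -0.96]
 [ 0.18 -0.04]
 [ 0.52 -0.61]
 [-0.61 -0.36]
 [-0.53 -0.37]
 [-0.51  1.06]
 [-0.68  0.55]]
ball [[ 0.5781 -0.0763  0.111 ]]
open [[ 0.6581 -0.1107  0.111 ]]
pivot [[ 0.6455 -0.0323  0.111 ]]
push [[0.5187 0.0096 0.111 ]]
sel [[0.4821 0.1858 0.204 ]]
guardtop [[0.617  0.0166 0.153 ]]
[[379.38092901 275.21622016]
 [289.49450085 429.9669341 ]
 [338.90979289 383.90457096]
 [384.98475022 300.81832883]
 [444.72919342 318.45427421]
 [403.99343539 405.64404747]
 [360.7971964  313.80463503]
 [512.78011259 287.3536316 ]]
[[-0.953  0.303 -0.   ]
 [ 0.303  0.953 -0.001]
 [-0.    -0.001 -1.   ]]
```

```bash
cat >> h.py <<'E'
def chain(targets,start=None):
    """targets: (pos_world, yaw of tool y in deg); prints last-row shares per call, tool held vertical"""
    if start is None:
        o=manip.get_obs();m=R.from_quat(o["ee_rot"]);y=m.as_matrix()[:,1];p=o["position"].copy();rot=m
    else: p,yw=np.array(start[0],float),start[1]; rot=down(yw)
    for tp,ty in targets:
        for k in range(14):
            d=rot.inv().apply(np.array(tp)-p)/.08; w=(rot.inv()*down(ty)).as_rotvec()/np.radians(45)
            if abs(d).max()<.005 and abs(w).max()<.01: break
            d=(d/max(1,abs(d).max())).round(2); w=(w/max(1,abs(w).max())).round(2)
            p=p+rot.apply(d*.08); rot=rot*R.from_rotvec(w*np.radians(45))
            print(d,w,"->",p.round(3))
        print("--")
def down(yw):
    a=np.radians(yw);y=np.array([np.cos(a),np.sin(a),0]);z=np.array([0,0,-1.]);x=np.cross(y,z)
    return R.from_matrix(np.c_[x,y,z])
E
python3 - <<'E'
from h import *
chain([((.30,.40,.285),25),((.578,-.076,.25),-57)])
E
```

```text
[-1.   -0.93 -0.49] [-0.  0.  1.] -> [0.243 0.5   0.244]
[-1.    0.04 -0.36] [-0.    0.    0.05] -> [0.283 0.431 0.272]
[-0.44  0.03 -0.16] [-0.  0.  0.] -> [0.3   0.4   0.285]
--
[-1.    0.09  0.07] [0. 0. 1.] -> [0.34 0.33 0.28]
[-0.83  1.    0.08] [0.   0.   0.82] -> [0.393 0.241 0.273]
[-0.05  1.    0.06] [0. 0. 0.] -> [0.433 0.172 0.269]
[-0.05  1.    0.07] [0. 0. 0.] -> [0.474 0.102 0.263]
[-0.05  1.    0.06] [0. 0. 0.] -> [0.514 0.033 0.258]
[-0.05  1.    0.07] [0. 0. 0.] -> [ 0.555 -0.036  0.253]
[-0.03  0.58  0.04] [0. 0. 0.] -> [ 0.578 -0.076  0.25 ]
--
```

```bash
python3 -m inch '[[[-0.1,-0.09,-0.1],[0,0,0]],[[-0.2,-0.18,-0.2],[0,0,0]],[[-0.3,-0.27,-0.3],[0,0,0]],[[-0.4,-0.36,-0.4],[0,0,0]],[[-0.5,-0.45,-0.5],[0,0,0]],[[-0.6,-0.55,-0.6],[0,0,0]],[[-0.7,-0.64,-0.7],[0,0,0]],[[-0.8,-0.73,-0.8],[0,0,0]],[[-0.9,-0.82,-0.9],[0,0,0]],[[-1,-0.91,-1],[0,0,0]]]' 0.5 30
for i in 1 2; do python3 -m inch '[[[-0.1,-0.09,0],[0,0,0]],[[-0.2,-0.18,0],[0,0,0]],[[-0.3,-0.27,0],[0,0,0]],[[-0.4,-0.36,0],[0,0,0]],[[-0.5,-0.45,0],[0,0,0]],[[-0.6,-0.55,0],[0,0,0]],[[-0.7,-0.64,0],[0,0,0]],[[-0.8,-0.73,0],[0,0,0]],[[-0.9,-0.82,0],[0,0,0]],[[-1,-0.91,0],[0,0,0]]]'; done
python3 -m inch '[[[-0.1,-0.09,0],[0,0,0.1]],[[-0.2,-0.18,0],[0,0,0.2]],[[-0.3,-0.27,0],[0,0,0.3]],[[-0.4,-0.36,0],[0,0,0.4]],[[-0.5,-0.45,0],[0,0,0.5]],[[-0.6,-0.55,0],[0,0,0.6]],[[-0.7,-0.64,0],[0,0,0.7]],[[-0.8,-0.73,0],[0,0,0.8]],[[-0.9,-0.82,0],[0,0,0.9]],[[-1,-0.91,0],[0,0,1]]]'
python3 - <<'E'
from h import *
chain([((.578,-.076,.22),-57)])
E
```

```text
clock: 1.1
position: [0.244, 0.5013, 0.2856]
ee_rot: [0.153, 0.988, 0.0, 0.0]
ft_force: [0.4, 0.4, -0.4]
grip_width: 0.502
grasp_force: 0.0
clock: 2.1
position: [0.2981, 0.4076, 0.2849]
ee_rot: [0.153, 0.988, 0.0, -0.0]
ft_force: [-0.5, 0.8, -0.5]
grip_width: 0.5
grasp_force: 0.0
clock: 3.1
position: [0.3523, 0.314, 0.2849]
ee_rot: [0.153, 0.988, 0.0, -0.0]
ft_force: [-0.9, -0.2, -0.3]
grip_width: 0.503
grasp_force: 0.0
clock: 4.1
position: [0.4065, 0.2204, 0.2849]
ee_rot: [0.521, 0.853, 0.0, -0.0]
ft_force: [0.2, -0.3, 0.8]
grip_width: 0.504
grasp_force: 0.0
[-1.    0.05  0.19] [-0. -0.  1.] -> [0.447 0.151 0.27 ]
[-0.9   1.    0.26] [-0.   -0.    0.87] -> [0.501 0.058 0.249]
[-0.05  1.    0.19] [-0. -0.  0.] -> [ 0.541 -0.011  0.234]
[-0.05  0.93  0.17] [-0. -0.  0.] -> [ 0.578 -0.076  0.22 ]
--
```

```bash
python3 -m inch '[[[-0.1,0,0],[0,0,0.1]],[[-0.2,0.01,0],[0,0,0.2]],[[-0.3,0.01,0],[0,0,0.3]],[[-0.4,0.02,0],[0,0,0.4]],[[-0.5,0.02,0],[0,0,0.5]],[[-0.6,0.03,0],[0,0,0.6]],[[-0.7,0.03,0],[0,0,0.7]],[[-0.8,0.04,0],[0,0,0.8]],[[-0.9,0.04,0],[0,0,0.9]],[[-1,0.05,0],[0,0,1]]]' 
python3 -m inch '[[[-0.09,0.1,0],[0,0,0.09]],[[-0.18,0.2,0],[0,0,0.18]],[[-0.27,0.3,0],[0,0,0.27]],[[-0.36,0.4,0],[0,0,0.36]],[[-0.45,0.5,0],[0,0,0.45]],[[-0.54,0.6,0],[0,0,0.54]],[[-0.63,0.7,0],[0,0,0.63]],[[-0.72,0.8,0],[0,0,0.71]],[[-0.81,0.9,0],[0,0,0.79]],[[-0.9,1,0],[0,0,0.87]]]'
python3 -m inch '[[[0,0.1,0.05],[0,0,0]],[[-0.01,0.2,0.1],[0,0,0]],[[-0.01,0.3,0.15],[0,0,0]],[[-0.02,0.4,0.2],[0,0,0]],[[-0.02,0.5,0.25],[0,0,0]],[[-0.03,0.6,0.3],[0,0,0]],[[-0.03,0.7,0.35],[0,0,0]],[[-0.04,0.8,0.4],[0,0,0]],[[-0.04,0.9,0.45],[0,0,0]],[[-0.05,1,0.5],[0,0,0]]]' | head -2
python3 -m inch '[[[0,0.1,0.03],[0,0,0]],[[-0.01,0.2,0.06],[0,0,0]],[[-0.01,0.3,0.09],[0,0,0]],[[-0.02,0.4,0.12],[0,0,0]],[[-0.02,0.5,0.15],[0,0,0]],[[-0.03,0.6,0.18],[0,0,0]],[[-0.03,0.7,0.21],[0,0,0]],[[-0.04,0.8,0.24],[0,0,0]],[[-0.05,0.9,0.27],[0,0,0]],[[-0.05,0.93,0.3],[0,0,0]]]'
cat >> h.py <<'E'
def wrist(name,P=None):
    o=manip.get_obs();im=manip.camera("wrist");cv2.imwrite(f"pics/{name}.png",im[...,::-1])
    c=manip.camera_params("wrist");f=192/np.tan(np.radians(c["fov_y"]/2))
    Tc=np.eye(4);Tc[:3,:3]=R.from_quat(o["ee_rot"]).as_matrix();Tc[:3,3]=o["position"];Tc=Tc@c["T_tool_cam"]
    def px(P):
        p=(np.atleast_2d(P)-Tc[:3,3])@Tc[:3,:3];return np.c_[c["cx"]+f*p[:,0]/-p[:,2],c["cy"]-f*p[:,1]/-p[:,2]]
    def ray(u,v,z):
        d=Tc[:3,:3]@np.array([(u-c["cx"])/f,-(v-c["cy"])/f,-1]);return Tc[:3,3]+d*(z-Tc[2,3])/d[2]
    return im,px,ray,o
E
python3 - <<'E'
from h import *
x=np.load("x.npy");im,px,ray,o=wrist("w1")
print(px(m2w([[-94,36,111],[-48,-30,111],[-75,-105,82],[-75,105,82]],x)),o["position"])
E
```

```text
clock: 5.1
position: [0.4466, 0.1513, 0.2849]
ee_rot: [0.808, 0.589, 0.0, -0.0]
ft_force: [0.9, -0.2, 0.6]
grip_width: 0.5
grasp_force: 0.0
clock: 6.1
position: [0.501, 0.0583, 0.2849]
ee_rot: [0.959, 0.285, 0.0, -0.0]
ft_force: [0.0, -0.1, -0.8]
grip_width: 0.501
grasp_force: 0.0
clock: 7.1
position: [0.5417, -0.0105, 0.2445]
clock: 8.1
position: [0.579, -0.0756, 0.2206]
ee_rot: [0.958, 0.285, -0.0, 0.0]
ft_force: [0.4, 0.9, -0.7]
grip_width: 0.5
grasp_force: 0.0
[[259.33752078 181.43116536]
 [259.26904584  89.70187443]
 [332.67632217  35.02111628]
 [207.19019829 215.58052952]] [ 0.57898625 -0.07563339  0.22064032]
```

View pics/w1.png

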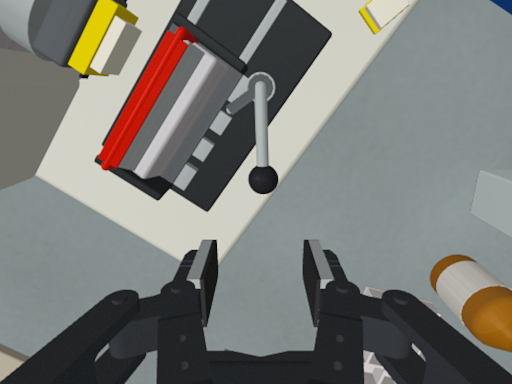

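Ball at (263,179) against (259,181) predicted, so the fit is good to about 2 mm. Next I descend with the fingers either side of the ball.

```bash
python3 -m inch '[[[0,0,0.1],[0,0,0]],[[0,0.01,0.2],[0,0,0]],[[0,0.01,0.3],[0,0,0]],[[0,0.02,0.4],[0,0,0]],[[0,0.02,0.5],[0,0,0]],[[0,0.02,0.6],[0,0,0]],[[0,0.02,0.7],[0,0,0]],[[0,0.02,0.8],[0,0,0]],[[0,0.02,0.9],[0,0,0]],[[0,0.02,1],[0,0,0]]]' 
python3 -m inch '[[[0,0,0.1],[0,0,0]],[[0,0,0.2],[0,0,0]],[[0,0,0.3],[0,0,0]],[[0,0,0.4],[0,0,0]],[[0,0,0.5],[0,0,0]],[[0,0,0.6],[0,0,0]],[[0,0,0.6],[0,0,0]],[[0,0,0.6],[0,0,0]],[[0,0,0.6],[0,0,0]],[[0,0,0.6],[0,0,0]]]'
python3 -m inch '[[[0,0.06,0],[0,0,-0.08]],[[0.01,0.12,0],[0,0,-0.16]],[[0.02,0.19,0],[0,0,-0.24]],[[0.03,0.25,0],[0,0,-0.32]],[[0.05,0.31,0],[0,0,-0.4]],[[0.07,0.37,0],[0,0,-0.48]],[[0.1,0.43,0],[0,0,-0.56]],[[0.12,0.48,0],[0,0,-0.64]],[[0.16,0.54,0],[0,0,-0.72]],[[0.19,0.59,0],[0,0,-0.8]]]' 0.4
```

```text
clock: 9.15
position: [0.5796, -0.0757, 0.1402]
ee_rot: [0.958, 0.286, 0.0, -0.0]
ft_force: [-0.9, 0.3, 1.1]
grip_width: 0.501
grasp_force: 0.0
clock: 10.15
position: [0.5799, -0.0758, 0.0933]
ee_rot: [0.958, 0.286, 0.0, 0.0]
ft_force: [-0.3, 0.7, -0.5]
grip_width: 0.5
grasp_force: 0.0
clock: 11.15
position: [0.6183, -0.1068, 0.0931]
ee_rot: [0.822, 0.569, 0.0, -0.0]
ft_force: [-0.8, 1.2, 0.7]
grip_width: 0.398
grasp_force: 0.9
```

```bash
python3 -m inch '[[[0,0.06,0],[0,0,-0.08]],[[0.01,0.12,0],[0,0,-0.16]],[[0.02,0.19,0],[0,0,-0.24]],[[0.03,0.25,0],[0,0,-0.32]],[[0.05,0.31,0],[0,0,-0.4]],[[0.07,0.37,0],[0,0,-0.48]],[[0.1,0.43,0],[0,0,-0.56]],[[0.12,0.48,0],[0,0,-0.64]],[[0.15,0.53,0],[0,0,-0.72]],[[0.16,0.54,0],[0,0,-0.72]]]'
python3 - <<'E'
from h import *
im,px,ray,o=wrist("w2")
p=o["position"];v=p[:2]-m2w([-48,-30,0],np.load("x.npy"))[0,:2];print(np.degrees(np.arctan2(v[1],v[0])))
chain([(p+[0,0,.104],11),((.485,.0025,.197),-1.7),((.485,.0025,.105),-1.7)])
E
```

```text
clock: 12.15
position: [0.6633, -0.1104, 0.0931]
ee_rot: [0.632, 0.775, 0.0, 0.0]
ft_force: [-1.4, -0.5, 1.7]
grip_width: 0.4
grasp_force: 1.1
-77.14606171828714
[ 0.  0. -1.] [0.   0.   0.01] -> [ 0.663 -0.11   0.173]
[ 0.   0.  -0.3] [0. 0. 0.] -> [ 0.663 -0.11   0.197]
--
[ 0.95 -1.    0.  ] [0.   0.   0.28] -> [ 0.57  -0.051  0.197]
[ 0.6 -1.   0. ] [0. 0. 0.] -> [ 0.491 -0.001  0.197]
[ 0.04 -0.08  0.  ] [0. 0. 0.] -> [0.485 0.002 0.197]
--
[ 0. -0.  1.] [0. 0. 0.] -> [0.485 0.002 0.117]
[ 0.   -0.    0.15] [0. 0. 0.] -> [0.485 0.002 0.105]
--
```

View pics/w2.png

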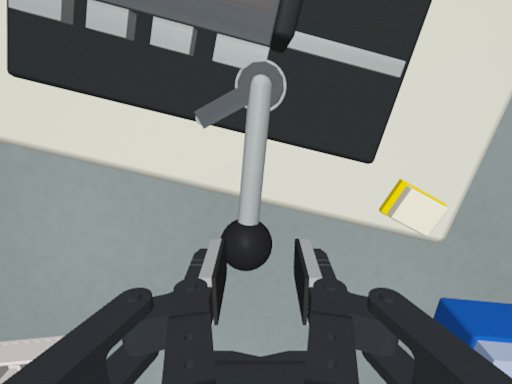

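The lever is fully open, with the ball at (246,245) against the trailing finger. I'll raise and move to the holder's end face.

```bash
python3 -m inch '[[[0,0,-0.1],[0,0,0]],[[0,0,-0.2],[0,0,0]],[[0,0,-0.3],[0,0,0]],[[0,0,-0.4],[0,0,0]],[[0,0,-0.5],[0,0,0]],[[0,0,-0.6],[0,0,0]],[[0,0,-0.7],[0,0,0]],[[0,0,-0.8],[0,0,0]],[[0,0,-0.9],[0,0,0]],[[0,0,-1],[0,0,0]]]' 0.5
python3 -m inch '[[[0.1,-0.1,-0.1],[0,0,0.03]],[[0.19,-0.2,-0.2],[0,0,0.06]],[[0.29,-0.3,-0.3],[0,0,0.08]],[[0.38,-0.4,-0.3],[0,0,0.11]],[[0.48,-0.5,-0.3],[0,0,0.14]],[[0.57,-0.6,-0.3],[0,0,0.17]],[[0.67,-0.7,-0.3],[0,0,0.2]],[[0.76,-0.8,-0.3],[0,0,0.22]],[[0.86,-0.9,-0.3],[0,0,0.25]],[[0.95,-1,-0.3],[0,0,0.28]]]' 0
python3 -m inch '[[[0.06,-0.1,0],[0,0,0]],[[0.12,-0.2,0],[0,0,0]],[[0.18,-0.3,0],[0,0,0]],[[0.24,-0.4,0],[0,0,0]],[[0.3,-0.5,0],[0,0,0]],[[0.36,-0.6,0],[0,0,0]],[[0.42,-0.7,0],[0,0,0]],[[0.48,-0.8,0],[0,0,0]],[[0.54,-0.9,0],[0,0,0]],[[0.6,-1,0],[0,0,0]]]'
python3 - <<'E'
from h import *
im,px,ray,o=wrist("w3")
x=np.load("x.npy")
chain([((.485,.0025,.105),-1.7)])
print(px(m2w([[-30,98,134],[32,98,134],[-10,98,111],[-75,105,82],[50,105,82]],x)).round())
E
```

```text
clock: 13.2
position: [0.6631, -0.1103, 0.1735]
ee_rot: [0.632, 0.775, 0.0, -0.0]
ft_force: [-1.3, -0.7, 0.1]
grip_width: 0.501
grasp_force: 0.0
clock: 14.2
position: [0.5688, -0.0515, 0.1971]
ee_rot: [0.713, 0.701, 0.0, -0.0]
ft_force: [0.1, 0.3, -0.1]
grip_width: 0.0
grasp_force: 0.0
clock: 15.2
position: [0.4896, -0.0022, 0.1969]
ee_rot: [0.713, 0.701, 0.0, -0.0]
ft_force: [-0.2, 0.6, -0.0]
grip_width: 0.002
grasp_force: 0.0
[ 0.04 -0.04  1.  ] [-0.   -0.    0.02] -> [0.486 0.002 0.117]
[ 0.01 -0.01  0.15] [-0. -0. -0.] -> [0.485 0.003 0.105]
--
[[296. 205.]
 [300. 125.]
 [294. 173.]
 [281. 230.]
 [285.  98.]]
```

View pics/w3.png

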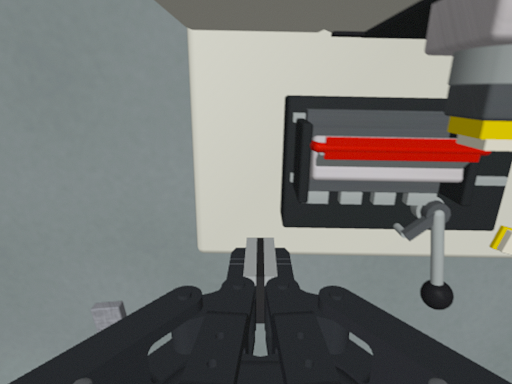

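The cheek edge is at column 296, rows 120 to 203, as predicted. I'll descend, then feel for contact.

```bash
python3 -m inch '[[[0.04,-0.04,0.1],[0,0,0]],[[0.04,-0.04,0.2],[0,0,0]],[[0.04,-0.04,0.3],[0,0,0]],[[0.04,-0.04,0.4],[0,0,0]],[[0.04,-0.04,0.5],[0,0,0]],[[0.04,-0.04,0.6],[0,0,0]],[[0.04,-0.04,0.7],[0,0,0]],[[0.04,-0.04,0.8],[0,0,0]],[[0.04,-0.04,0.9],[0,0,0]],[[0.04,-0.04,1],[0,0,0]]]'
python3 -m inch '[[[0,0,0.08],[0,0,0]],[[0,0,0.15],[0,0,0]],[[0,0.04,0.15],[0,0,0]],[[0,0.08,0.15],[0,0,0]],[[0,0.12,0.15],[0,0,0]],[[0,0.16,0.15],[0,0,0]],[[0,0.2,0.15],[0,0,0]],[[0,0.24,0.15],[0,0,0]],[[0,0.25,0.15],[0,0,0]],[[0,0.25,0.15],[0,0,0]]]'
python3 -m inch '[[[0,0.01,0],[0,0,0]],[[0,0.02,0],[0,0,0]],[[0,0.03,0],[0,0,0]],[[0,0.04,0],[0,0,0]],[[0,0.05,0],[0,0,0]],[[0,0.05,0],[0,0,0]],[[0,0.05,0],[0,0,0]],[[0,0.05,0],[0,0,0]],[[0,0.05,0],[0,0,0]],[[0,0.05,0],[0,0,0]]]'
```

```text
clock: 16.25
position: [0.4871, 0.0007, 0.1162]
ee_rot: [0.713, 0.701, 0.0, -0.0]
ft_force: [0.5, 0.1, 0.0]
grip_width: 0.001
grasp_force: 0.0
clock: 17.25
position: [0.5072, 0.0003, 0.1049]
ee_rot: [0.713, 0.701, -0.0, -0.0]
ft_force: [0.3, 0.3, 0.2]
grip_width: 0.004
grasp_force: 0.0
clock: 18.25
position: [0.5111, 0.0003, 0.1049]
ee_rot: [0.713, 0.701, 0.0, -0.0]
ft_force: [-0.4, 0.5, 0.3]
grip_width: 0.003
grasp_force: 0.0
```

```bash
python3 -m inch '[[[0,0.01,0],[0,0,0]],[[0,0.02,0],[0,0,0]],[[0,0.03,0],[0,0,0]],[[0,0.04,0],[0,0,0]],[[0,0.05,0],[0,0,0]],[[0,0.05,0],[0,0,0]],[[0,0.05,0],[0,0,0]],[[0,0.05,0],[0,0,0]],[[0,0.05,0],[0,0,0]],[[0,0.05,0],[0,0,0]]]'
python3 - <<'E'
from h import *
im,px,ray,o=wrist("w4")
x=np.load("x.npy")
print(px(m2w([[-30,98,134],[32,98,134],[-18,98,111]],x)).round())
cv2.imwrite("pics/w4c.png",cv2.resize(im[60:300,160:420,::-1],None,fx=2,fy=2))
E
```

```text
clock: 19.25
position: [0.5139, 0.0002, 0.1046]
ee_rot: [0.713, 0.701, -0.001, -0.001]
ft_force: [-6.7, -0.7, 3.2]
grip_width: -0.002
grasp_force: 3.4
[[268. 273.]
 [270. 153.]
 [267. 233.]]
```

View pics/w4c.png

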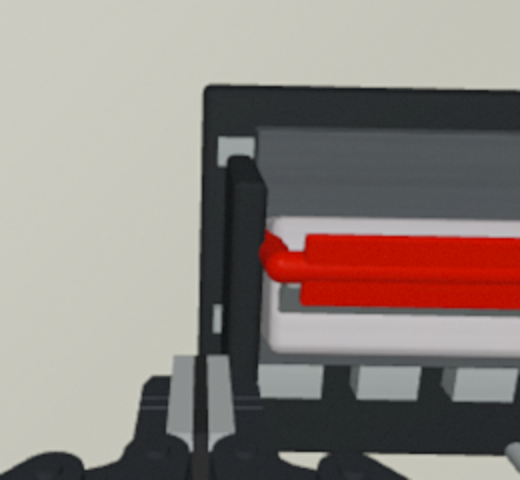

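Contact at 6.7 N. I'll push one click, about 29 mm from first touch.

```bash
python3 -m inch '[[[0,0.04,0],[0,0,0]],[[0,0.08,0],[0,0,0]],[[0,0.12,0],[0,0,0]],[[0,0.16,0],[0,0,0]],[[0,0.2,0],[0,0,0]],[[0,0.23,0],[0,0,0]],[[0,0.26,0],[0,0,0]],[[0,0.29,0],[0,0,0]],[[0,0.31,0],[0,0,0]],[[0,0.31,0],[0,0,0]]]'
python3 - <<'E'
from h import *
im,px,ray,o=wrist("w5")
x=np.load("x.npy")
for t in(0,24,30,36):print(t,px(m2w([[-30,98-t,134],[32,98-t,134]],x)).round())
cv2.imwrite("pics/w5c.png",cv2.resize(im[60:300,160:420,::-1],None,fx=2,fy=2))
E
```

```text
clock: 20.3
position: [0.5395, -0.0005, 0.1045]
ee_rot: [0.713, 0.701, -0.001, -0.0]
ft_force: [-0.8, -0.6, -1.0]
grip_width: 0.002
grasp_force: 0.8
0 [[217. 273.]
 [213. 153.]]
24 [[264. 273.]
 [267. 153.]]
30 [[276. 274.]
 [280. 154.]]
36 [[288. 274.]
 [293. 154.]]
```

View pics/w5c.png

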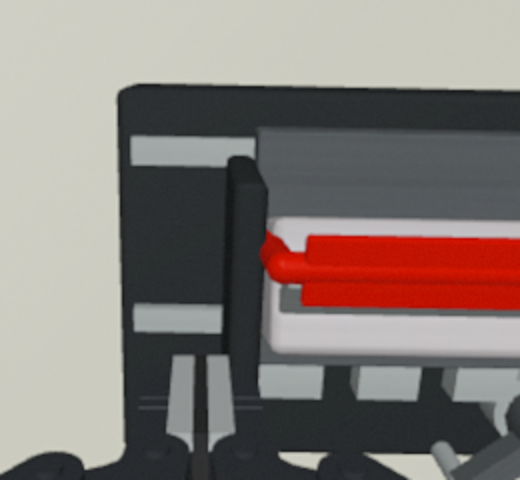

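```bash
python3 -m inch '[[[0,0.01,0],[0,0,0]],[[0,0.02,0],[0,0,0]],[[0,0.03,0],[0,0,0]],[[0,0.03,0],[0,0,0]],[[0,0.03,0],[0,0,0]],[[0,0.03,0],[0,0,0]],[[0,0.03,0],[0,0,0]],[[0,0.03,0],[0,0,0]],[[0,0.03,0],[0,0,0]],[[0,0.03,0],[0,0,0]]]'
python3 - <<'E'
from h import *
x=np.load("x.npy")
a=cv2.imread("pics/w5.png",0)
im,px,ray,o=wrist("w6");b=cv2.cvtColor(im,cv2.COLOR_RGB2GRAY);c=cv2.imread("pics/w4.png",0)
print(px(m2w([[32,68,134]],x)))
for r in(140,150,155,200,215):  # red guard left end / cheek profile
    print(r,c[r,262:300:2],a[r,262:300:2],b[r,262:300:2])
for n in("w4","w5","w6"):
    i=cv2.imread(f"pics/{n}.png").astype(int);m=(i[...,2]>120)&(i[...,1]<60);u=np.where(m.any(0))[0];print(n,u.min(),np.where(m)[1][np.where(m)[0]<250].min())
E
```

```text
clock: 21.35
position: [0.5423, -0.0003, 0.1049]
ee_rot: [0.713, 0.701, 0.0, -0.0]
ft_force: [0.8, 0.5, 0.7]
grip_width: -0.002
grasp_force: 0.0
[[273.87226842 154.14714696]]
140 [ 32  41  46  72 162 154  20  33  34  34  34  31  30  66  87  86  86  86
  86] [164 164 164 165 163 169  30  35  37  33  33  34  27  53  89  91  91  89
  91] [165 166 165 165 166 165 170  54  33  36  35  36  33  72  54  91  93  92
  92]
150 [39 44 46 42 47 37 23 28 30 36 38 34 36 30 28 73 82 83 81] [45 46 47 43 45 44 25 28 36 35 36 36 36 39 31 78 86 86 86] [47 48 45 47 47 44 43 24 27 33 37 37 36 37 34 35 72 87 87]
155 [36 41 45 44 44 35 24 26 37 42 42 43 42 41 41 35 77 86 85] [47 47 46 47 45 39 25 20 37 44 44 44 44 48 42 38 75 90 89] [46 46 48 49 47 46 37 24 19 37 45 45 47 46 47 44 37 65 90]
200 [ 39  43  42  43  42  21  24  37  39  38  42  43  42  40  29 102 115 127
  53] [ 45  45  44  45  46  25  25  38  41  44  43  44  43  40  33  98 113 120
  60] [ 44  43  44  46  44  46  25  23  36  41  42  43  45  43  43  36  99 116
 103]
215 [ 42  38  71 161 122  21  27  38  39  41  39  39  41  38  61 107 118 174
 178] [161 160 160 160 139  17  25  40  45  45  42  45  45  41  34 111 113 171
 192] [159 159 160 158 158 123  25  23  42  44  45  41  44  45  44  31 105 111
 163]
w4 290 290
w5 290 290
w6 293 293
```

The cheek has moved ahead of the finger by about 1 mm with zero force, so the holder has clicked home at 30 mm. Next I back off and go to the lever.

Run:
```python
from h import *
x=np.load("x.npy")
p=np.array([.5423,-.0003,.105]);q=np.array([.528,0,.185])
chain([(q,-1.7),((.657,-.111,.2),9.5),((.657,-.111,.093),9.5)],(p,-1.7))
```

```text
[-0.   -0.18 -1.  ] [0. 0. 0.] -> [0.528 0.    0.185]
--
[-0.81  1.   -0.11] [ 0.    0.   -0.25] -> [ 0.606 -0.067  0.194]
[-0.65  0.54 -0.08] [0. 0. 0.] -> [ 0.657 -0.111  0.2  ]
--
[ 0. -0.  1.] [0. 0. 0.] -> [ 0.657 -0.111  0.12 ]
[ 0.   -0.    0.34] [0. 0. 0.] -> [ 0.657 -0.111  0.093]
--
```

```bash
python3 -m inch '[[[0,-0.09,0],[0,0,0]],[[0,-0.18,-0.1],[0,0,0]],[[0,-0.18,-0.2],[0,0,0]],[[0,-0.18,-0.3],[0,0,0]],[[0,-0.18,-0.4],[0,0,0]],[[0,-0.18,-0.52],[0,0,0]],[[0,-0.18,-0.64],[0,0,0]],[[0,-0.18,-0.76],[0,0,0]],[[0,-0.18,-0.88],[0,0,0]],[[0,-0.18,-1],[0,0,0]]]'
python3 -m inch '[[[-0.08,0.1,-0.01],[0,0,-0.03]],[[-0.16,0.2,-0.02],[0,0,-0.05]],[[-0.24,0.3,-0.03],[0,0,-0.08]],[[-0.32,0.4,-0.04],[0,0,-0.1]],[[-0.4,0.5,-0.05],[0,0,-0.12]],[[-0.49,0.6,-0.07],[0,0,-0.15]],[[-0.57,0.7,-0.08],[0,0,-0.18]],[[-0.65,0.8,-0.09],[0,0,-0.2]],[[-0.73,0.9,-0.1],[0,0,-0.22]],[[-0.81,1,-0.11],[0,0,-0.25]]]' 0.6
python3 -m inch '[[[-0.07,0.05,0],[0,0,0]],[[-0.13,0.11,0],[0,0,0]],[[-0.2,0.16,0],[0,0,0]],[[-0.26,0.22,0],[0,0,0]],[[-0.33,0.27,0],[0,0,0]],[[-0.39,0.33,0],[0,0,0]],[[-0.46,0.38,0],[0,0,0]],[[-0.52,0.44,0],[0,0,0]],[[-0.59,0.49,0],[0,0,0]],[[-0.65,0.54,0],[0,0,0]]]'
python3 - <<'E'
from h import *
x=np.load("x.npy");im,px,ray,o=wrist("w7")
print(px(m2w([[-126,-45,111],[-48,-30,111]],x)))
# ball: black circle near prediction
g=cv2.cvtColor(im,cv2.COLOR_RGB2GRAY);m=(g<45).astype(np.uint8)
n,l,s,c=cv2.connectedComponentsWithStats(cv2.morphologyEx(m,cv2.MORPH_OPEN,np.ones((7,7))))
for i in range(1,n):
    if s[i,4]>200:print(s[i],c[i].round(1),ray(*c[i],.111).round(4))
chain([((.657,-.111,.093),9.5)])
E
```

```text
clock: 22.4
position: [0.5279, -0.0001, 0.1857]
ee_rot: [0.713, 0.701, 0.0, 0.0]
ft_force: [-0.4, 0.0, 0.4]
grip_width: -0.001
grasp_force: 0.0
clock: 23.4
position: [0.6071, -0.0664, 0.1941]
ee_rot: [0.641, 0.768, -0.0, -0.0]
ft_force: [-0.0, -0.2, 0.4]
grip_width: 0.6
grasp_force: 0.0
clock: 24.4
position: [0.659, -0.1102, 0.1936]
ee_rot: [0.641, 0.767, -0.0, -0.0]
ft_force: [0.5, -0.6, -0.9]
grip_width: 0.594
grasp_force: 0.0
[[258.25471466 188.80329854]
 [260.06795135  89.29907059]]
[134   0  20  38 612] [143.2  19.4] [ 5.548e-01 -4.000e-04  1.110e-01]
[241 177  31  29 684] [256.3 191. ] [ 0.6568 -0.1129  0.111 ]
[191 247  18  63 797] [199.7 277.9] [ 0.6201 -0.2052  0.111 ]
[312 248  18  61 761] [320.1 277.6] [ 0.7294 -0.1851  0.111 ]
[ 394  303   82   81 1636] [435.3 351.5] [ 0.8639 -0.2481  0.111 ]
[  46  304   81   80 1598] [ 84.7 351.4] [ 0.5164 -0.3106  0.111 ]
[204 360  45  12 372] [224.3 363.8] [ 0.6569 -0.3015  0.111 ]
[273 360  27   9 203] [286.1 363.3] [ 0.7191 -0.2897  0.111 ]
[ 0.   -0.02  1.  ] [-0.    0.    0.02] -> [ 0.658 -0.111  0.113]
[ 0.   -0.01  0.26] [-0.  0. -0.] -> [ 0.657 -0.111  0.093]
--
```

```bash
python3 -m inch '[[[-0.01,-0.03,0.1],[0,0,0]],[[-0.02,-0.03,0.2],[0,0,0]],[[-0.02,-0.03,0.3],[0,0,0]],[[-0.02,-0.03,0.4],[0,0,0]],[[-0.02,-0.03,0.5],[0,0,0]],[[-0.02,-0.03,0.6],[0,0,0]],[[-0.02,-0.03,0.7],[0,0,0]],[[-0.02,-0.03,0.8],[0,0,0]],[[-0.02,-0.03,0.9],[0,0,0]],[[-0.02,-0.03,1],[0,0,0]]]'
python3 -m inch '[[[0,0,0.09],[0,0,0]],[[0,0,0.18],[0,0,0]],[[0,0,0.26],[0,0,0]],[[0,0,0.26],[0,0,0]],[[0,0,0.26],[0,0,0]],[[0,0,0.26],[0,0,0]],[[0,0,0.26],[0,0,0]],[[0,0,0.26],[0,0,0]],[[0,0,0.26],[0,0,0]],[[0,0,0.26],[0,0,0]]]' 0.4
python3 -m inch '[[[0,-0.06,0],[0,0,0.08]],[[0.01,-0.12,0],[0,0,0.16]],[[0.02,-0.19,0],[0,0,0.24]],[[0.03,-0.25,0],[0,0,0.32]],[[0.05,-0.31,0],[0,0,0.4]],[[0.07,-0.37,0],[0,0,0.48]],[[0.1,-0.43,0],[0,0,0.56]],[[0.12,-0.48,0],[0,0,0.64]],[[0.16,-0.54,0],[0,0,0.72]],[[0.19,-0.59,0],[0,0,0.8]]]'
python3 -m inch '[[[0,-0.06,0],[0,0,0.08]],[[0.01,-0.12,0],[0,0,0.16]],[[0.02,-0.19,0],[0,0,0.24]],[[0.03,-0.25,0],[0,0,0.32]],[[0.05,-0.31,0],[0,0,0.4]],[[0.07,-0.37,0],[0,0,0.48]],[[0.08,-0.4,0],[0,0,0.52]],[[0.1,-0.43,0],[0,0,0.56]],[[0.11,-0.45,0],[0,0,0.6]],[[0.11,-0.46,0],[0,0,0.61]]]'
python3 - <<'E'
from h import *
x=np.load("x.npy");im,px,ray,o=wrist("w8");v=o["position"]-m2w([-48,-30,111],x)[0]
print(np.degrees(np.arctan2(v[1],v[0]))%360,np.hypot(*v[:2]),px(m2w([-94,36,111],x)))
g=cv2.cvtColor(im,cv2.COLOR_RGB2GRAY);m=(g<45).astype(np.uint8)
n,l,s,c=cv2.connectedComponentsWithStats(cv2.morphologyEx(m,cv2.MORPH_OPEN,np.ones((9,9))))
for i in range(1,n):
    if s[i,4]>600:print(s[i],c[i].round(1),ray(*c[i],.111).round(4))
E
```

```text
clock: 25.45
position: [0.6565, -0.1117, 0.113]
ee_rot: [0.641, 0.768, 0.0, 0.0]
ft_force: [0.5, 0.1, -0.7]
grip_width: 0.601
grasp_force: 0.0
clock: 26.45
position: [0.6565, -0.1117, 0.0929]
ee_rot: [0.641, 0.768, 0.0, 0.0]
ft_force: [-0.7, -0.2, -0.5]
grip_width: 0.402
grasp_force: 0.0
clock: 27.45
position: [0.6079, -0.1048, 0.0934]
ee_rot: [0.847, 0.531, 0.001, 0.0]
ft_force: [1.8, 0.5, 0.8]
grip_width: 0.399
grasp_force: 0.9
clock: 28.45
position: [0.5786, -0.0811, 0.0934]
ee_rot: [0.949, 0.316, 0.001, 0.0]
ft_force: [1.9, 0.0, 0.9]
grip_width: 0.398
grasp_force: 1.0
216.09984247207422 0.08278732762965188 [[251.15444073 240.66874066]]
[  62  179   67   38 1660] [ 97.2 195.4] [0.5518 0.0016 0.111 ]
[ 251  217   50   46 1593] [277.7 239.4] [ 0.5872 -0.0872  0.111 ]
[    9   266   359   118 19297] [200.9 343.1] [ 0.5053 -0.0923  0.111 ]
[ 384  297  128   87 3609] [444.2 344.6] [ 0.5919 -0.2103  0.111 ]
[382 350  32  34 767] [399.2 366.2] [ 0.5637 -0.2003  0.111 ]
```

```bash
python3 -m inch '[[[0,-0.02,0],[0,0,0.02]],[[0,-0.04,0],[0,0,0.05]],[[0,-0.06,0],[0,0,0.07]],[[0,-0.08,0],[0,0,0.1]],[[0.01,-0.1,0],[0,0,0.12]],[[0.01,-0.11,0],[0,0,0.14]],[[0.01,-0.11,0],[0,0,0.14]],[[0.01,-0.11,0],[0,0,0.14]],[[0.01,-0.11,0],[0,0,0.14]],[[0.01,-0.11,0],[0,0,0.14]]]'
cat >> h.py <<'E'
def ball(name):
    x=np.load("x.npy");im,px,ray,o=wrist(name);e=px(m2w([-94,36,111],x))[0];print("pred",e)
    v=o["position"]-m2w([-48,-30,111],x)[0];print("tool ang",np.degrees(np.arctan2(v[1],v[0]))%360)
    g=cv2.cvtColor(im,cv2.COLOR_RGB2GRAY);m=(g<45).astype(np.uint8)
    n,l,s,c=cv2.connectedComponentsWithStats(cv2.morphologyEx(m,cv2.MORPH_OPEN,np.ones((9,9))))
    for i in range(1,n):
        if np.hypot(*(c[i]-e))<45:
            b=ray(*c[i],.111);v=b-m2w([-48,-30,111],x)[0];print(s[i],c[i].round(1),b.round(4),"lever",np.degrees(np.arctan2(v[1],v[0]))%360)
E
python3 -c 'from h import *;ball("w9")'
```

```text
clock: 29.5
position: [0.5733, -0.0737, 0.0928]
ee_rot: [0.965, 0.263, -0.0, -0.0]
ft_force: [0.1, -0.4, 3.0]
grip_width: 0.397
grasp_force: 1.6
pred [267.66313106 240.60526618]
tool ang 209.83036259231258
[ 250  217   50   46 1632] [276.8 238.5] [ 0.5817 -0.0798  0.111 ] lever 216.64993991890964
[295 258  11  28 282] [299.8 271.4] [ 0.571  -0.1012  0.111 ] lever 222.74130202450428
```

```bash
python3 -m inch '[[[0,-0.01,0],[0,0,0.01]],[[0,-0.02,0],[0,0,0.02]],[[0,-0.03,0],[0,0,0.03]],[[0,-0.04,0],[0,0,0.04]],[[0,-0.05,0],[0,0,0.05]],[[0,-0.06,0],[0,0,0.06]],[[0,-0.06,0],[0,0,0.06]],[[0,-0.06,0],[0,0,0.06]],[[0,-0.06,0],[0,0,0.06]],[[0,-0.06,0],[0,0,0.06]]]'
python3 -c 'from h import *;ball("w10")'
```

```text
clock: 30.55
position: [0.5712, -0.07, 0.0931]
ee_rot: [0.971, 0.24, 0.0, 0.0]
ft_force: [3.5, -4.4, 3.2]
grip_width: 0.399
grasp_force: 3.0
pred [275.4349522 239.9227371]
tool ang 206.8976367896398
[ 252  216   49   47 1585] [279.1 238. ] [ 0.58   -0.0775  0.111 ] lever 214.5840725039618
[295 258  11  27 273] [299.8 271. ] [ 0.5678 -0.0972  0.111 ] lever 219.86170890408005
```

```bash
python3 -m inch '[[[0,-0.01,0],[0,0,0]],[[0,-0.02,0],[0,0,0]],[[0,-0.03,0],[0,0,0]],[[0,-0.03,0],[0,0,0]],[[0,-0.03,0],[0,0,0]],[[0,-0.03,0],[0,0,0]],[[0,-0.03,0],[0,0,0]],[[0,-0.03,0],[0,0,0]],[[0,-0.03,0],[0,0,0]],[[0,-0.03,0],[0,0,0]]]'
python3 -c 'from h import *;ball("w11")'
```

```text
clock: 31.6
position: [0.5707, -0.0692, 0.0935]
ee_rot: [0.971, 0.24, 0.001, 0.001]
ft_force: [4.3, -8.2, 4.5]
grip_width: 0.404
grasp_force: 4.5
pred [277.18766189 239.37747298]
tool ang 206.26355089841195
[ 252  216   54   69 1895] [282.2 242.6] [ 0.5777 -0.0796  0.111 ] lever 214.90120191447716
```

The lever is firmly shut: about 9 N at the stop, back at its starting angle. Now over to the selector.

```bash
python3 -m inch '[[[0,0.05,0],[0,0,0]],[[0,0.05,0],[0,0,0]],[[0,0.05,-0.05],[0,0,0]],[[0,0.05,-0.15],[0,0,0]],[[0,0.05,-0.3],[0,0,0]],[[0,0.05,-0.45],[0,0,0]],[[0,0.05,-0.6],[0,0,0]],[[0,0.05,-0.75],[0,0,0]],[[0,0.05,-0.9],[0,0,0]],[[0,0.05,-1],[0,0,0]]]' 0.5
python3 - <<'E'
from h import *
ball("w12")
chain([((.482,.186,.265),33)])
E
```

```text
clock: 32.65
position: [0.572, -0.071, 0.1744]
ee_rot: [0.971, 0.24, 0.001, 0.0]
ft_force: [-0.3, 0.8, -1.3]
grip_width: 0.5
grasp_force: 0.0
pred [268.81587585 193.03197615]
tool ang 207.7874917726859
[258 177  28  31 708] [271.5 191.4] [ 0.5803 -0.0775  0.111 ] lever 214.71302114024246
[ 0.15 -1.   -0.33] [ 0. -0. -1.] -> [0.546 0.005 0.202]
[ 1.   -0.74 -0.41] [ 0.  0. -1.] -> [0.513 0.099 0.234]
[ 1.    0.15 -0.34] [ 0.    0.   -0.12] -> [0.486 0.176 0.262]
[ 0.14  0.03 -0.04] [0. 0. 0.] -> [0.482 0.186 0.265]
--
```

```bash
python3 -m inch '[[[0.02,-0.1,-0.1],[0,0,-0.1]],[[0.03,-0.2,-0.2],[0,0,-0.2]],[[0.05,-0.3,-0.3],[0,0,-0.3]],[[0.06,-0.4,-0.4],[0,0,-0.4]],[[0.08,-0.5,-0.5],[0,0,-0.5]],[[0.09,-0.6,-0.6],[0,0,-0.6]],[[0.11,-0.7,-0.7],[0,0,-0.7]],[[0.12,-0.8,-0.8],[0,0,-0.8]],[[0.14,-0.9,-0.9],[0,0,-0.9]],[[0.15,-1,-1],[0,0,-1]]]'
python3 -m inch '[[[0.1,-0.07,-0.02],[0,0,-0.1]],[[0.2,-0.15,-0.04],[0,0,-0.2]],[[0.3,-0.22,-0.06],[0,0,-0.3]],[[0.4,-0.3,-0.08],[0,0,-0.4]],[[0.5,-0.37,-0.1],[0,0,-0.5]],[[0.6,-0.44,-0.12],[0,0,-0.6]],[[0.7,-0.52,-0.14],[0,0,-0.7]],[[0.8,-0.6,-0.15],[0,0,-0.8]],[[0.9,-0.67,-0.15],[0,0,-0.9]],[[1,-0.74,-0.15],[0,0,-1]]]'
python3 -m inch '[[[0.1,0.02,0],[0,0,-0.01]],[[0.2,0.03,0],[0,0,-0.02]],[[0.3,0.05,0],[0,0,-0.04]],[[0.4,0.06,0],[0,0,-0.05]],[[0.5,0.08,0],[0,0,-0.06]],[[0.6,0.09,0],[0,0,-0.07]],[[0.7,0.11,0],[0,0,-0.08]],[[0.8,0.12,0],[0,0,-0.1]],[[0.9,0.14,0],[0,0,-0.11]],[[1,0.15,0],[0,0,-0.12]]]'
python3 - <<'E'
from h import *
x=np.load("x.npy");im,px,ray,o=wrist("w13")
c=m2w([165,140,217],x)[0];print(px([c,c+.025*np.array([np.cos(-.995),np.sin(-.995),0])]).round(1))
chain([((.482,.186,.265),33)])
E
```

```text
clock: 33.7
position: [0.5447, 0.0057, 0.253]
ee_rot: [0.804, 0.595, -0.0, -0.0]
ft_force: [0.2, 0.0, 0.0]
grip_width: 0.497
grasp_force: 0.0
clock: 34.7
position: [0.5117, 0.0996, 0.2647]
ee_rot: [0.515, 0.857, -0.0, -0.0]
ft_force: [0.2, -0.3, -0.0]
grip_width: 0.501
grasp_force: 0.0
clock: 35.7
position: [0.4851, 0.1763, 0.2649]
ee_rot: [0.475, 0.88, 0.0, 0.0]
ft_force: [-0.4, -0.6, -0.6]
grip_width: 0.501
grasp_force: 0.0
[[263.2 189.8]
 [262.9 221.6]]
[ 0.1   0.03 -0.  ] [ 0.   -0.    0.01] -> [0.482 0.186 0.265]
--
```

View pics/w13.png

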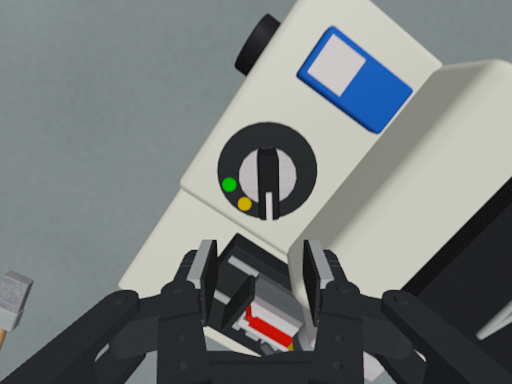

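The bar is vertical in the image at column 268, its pointer at (269,207), and the skirt centre is at (267,171). I'll fix the axis from these.

Run:
```python
from h import *
x=np.load("x.npy");im,px,ray,o=wrist("w14")
a=ray(267.5,171,.181);print(a,m2w([165,140,181],x))
for r in (155,165,190,200):
    print(r,cv2.cvtColor(im,cv2.COLOR_RGB2GRAY)[r,250:290:2])
b=ray(268,155,.217);c=ray(269,215,.217);print(b,c,np.degrees(np.arctan2(*(c-b)[1::-1])),(b+c)/2)
chain([((a[0],a[1],.189),33)])
```

```text
[0.48200264 0.19354799 0.181     ] [[0.48205932 0.18575859 0.181     ]]
155 [109 173 187 142  13  26  28  26  29  26  24  25  27  91 188 185 168  70
  42  44]
165 [183 183 184 133  28  35  36  36  34  31  33  34  37  28 132 185 183 183
 183 183]
190 [181 182 182 169  18  29  33  31  34  33  35  34  33  30  92 183 180 181
 180 181]
200 [159 184 181 187  14  29  34  22 195 201 187  26  36  30  52 186 185 120
  36  43]
[0.47014013 0.21037178 0.217     ] [0.49590373 0.17323143 0.217     ] -55.251639805853635 [0.48302193 0.1918016  0.217     ]
[0.19 0.08 0.95] [ 0.   -0.    0.01] -> [0.482 0.193 0.189]
--
```

Run:
```python
from h import *
im,px,ray,o=wrist("w15")
g=cv2.cvtColor(im,cv2.COLOR_RGB2GRAY);m=((g>150)&(cv2.cvtColor(im,cv2.COLOR_RGB2HSV)[...,1]<60)).astype(np.uint8);m[:125]=0;m[222:]=0;m[:,:222]=0;m[:,312:]=0
k=[c for c in cv2.findContours(m,cv2.RETR_EXTERNAL,cv2.CHAIN_APPROX_NONE)[0] if len(c)>30]
for c in k:print(cv2.boundingRect(c))
print(ray(267.5,171,.167),ray(268,176,.181),ray(268,184,.217))
p=(ray(267.5,171,.167)+ray(268,176,.181))/2;p[2]=.189
chain([(p,33)])
```

```text
(266, 195, 6, 27)
(222, 195, 38, 27)
(278, 194, 34, 28)
(239, 153, 18, 50)
(277, 152, 18, 50)
(281, 125, 31, 25)
(222, 125, 32, 25)
[0.48453608 0.19001954 0.167     ] [0.48502701 0.18943609 0.181     ] [0.48220239 0.19202654 0.217     ]
[0.14 0.09 0.95] [-0.   -0.    0.01] -> [0.485 0.189 0.189]
--
```

```bash
python3 -m inch '[[[0.08,0.05,0.05],[0,0,0]],[[0.15,0.09,0.15],[0,0,0]],[[0.15,0.09,0.25],[0,0,0]],[[0.15,0.09,0.35],[0,0,0]],[[0.15,0.09,0.45],[0,0,0]],[[0.15,0.09,0.55],[0,0,0]],[[0.15,0.09,0.65],[0,0,0]],[[0.15,0.09,0.75],[0,0,0]],[[0.15,0.09,0.85],[0,0,0]],[[0.15,0.09,0.95],[0,0,0]]]'
python3 -m inch '[[[0,0,0],[0,0,0]],[[0,0,0],[0,0,0]],[[0,0,0],[0,0,0]],[[0,0,0],[0,0,0]],[[0,0,0],[0,0,0]],[[0,0,0],[0,0,0]],[[0,0,0],[0,0,0]],[[0,0,0],[0,0,0]],[[0,0,0],[0,0,0]],[[0,0,0],[0,0,0]]]' 0 50
```

```text
clock: 36.85
position: [0.4848, 0.1896, 0.1882]
ee_rot: [0.476, 0.88, 0.0, -0.0]
ft_force: [-1.1, -0.1, -0.5]
grip_width: 0.499
grasp_force: 0.0
clock: 37.85
position: [0.4845, 0.1895, 0.189]
ee_rot: [0.476, 0.88, -0.0, -0.0]
ft_force: [-5.9, -2.5, 2.5]
grip_width: 0.146
grasp_force: 49.0
```

```bash
python3 -m inch '[[[0,0,-0.03],[0,0,0]],[[0,0,-0.06],[0,0,0]],[[0,0,-0.09],[0,0,0]],[[0,0,-0.12],[0,0,0]],[[0,0,-0.15],[0,0,0]],[[0,0,-0.17],[0,0,0]],[[0,0,-0.17],[0,0,0]],[[0,0,-0.17],[0,0,0]],[[0,0,-0.17],[0,0,0]],[[0,0,-0.17],[0,0,0]]]'
```

```text
clock: 38.85
position: [0.4844, 0.1894, 0.2021]
ee_rot: [0.476, 0.88, -0.0, -0.0]
ft_force: [-4.0, -2.2, -11.7]
grip_width: 0.147
grasp_force: 48.7
```

```bash
python3 -m inch '[[[0,0,0],[0,0,0.09]],[[0,0,0],[0,0,0.18]],[[0,0,0],[0,0,0.27]],[[0,0,0],[0,0,0.36]],[[0,0,0],[0,0,0.45]],[[0,0,0],[0,0,0.54]],[[0,0,0],[0,0,0.63]],[[0,0,0],[0,0,0.72]],[[0,0,0],[0,0,0.81]],[[0,0,0],[0,0,0.9]]]'
python3 -m inch '[[[0,0,0],[0,0,0.09]],[[0,0,0],[0,0,0.18]],[[0,0,0],[0,0,0.27]],[[0,0,0],[0,0,0.36]],[[0,0,0],[0,0,0.45]],[[0,0,0],[0,0,0.54]],[[0,0,0],[0,0,0.63]],[[0,0,0],[0,0,0.7]],[[0,0,0],[0,0,0.75]],[[0,0,0],[0,0,0.75]]]'
python3 -c 'from h import *;wrist("w16");print(manip.get_obs()["torque"],manip.get_obs()["joint_pos"])'
```

```text
clock: 39.85
position: [0.4852, 0.1896, 0.2025]
ee_rot: [0.752, 0.66, 0.0, 0.0]
ft_force: [-2.0, -1.6, -12.4]
grip_width: 0.147
grasp_force: 48.8
clock: 40.85
position: [0.4858, 0.1893, 0.2027]
ee_rot: [0.91, 0.414, 0.001, 0.0]
ft_force: [2.0, -3.7, -11.6]
grip_width: 0.147
grasp_force: 48.9
[-0.70904994 -0.56951806  0.00437805] [-0.73377567  0.09694019  0.29386238  1.75333666 -0.02828375  1.29398752
 -1.14932238]
```

View pics/w16.png

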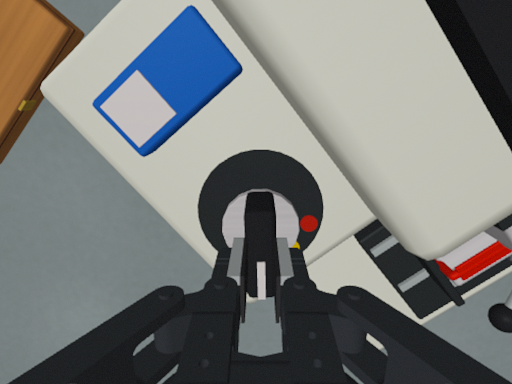

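The knob now covers the green dot; red and yellow show at (308,223) and (293,247). Lowering it into the notch.

```bash
python3 -m inch '[[[0,0,0.03],[0,0,0]],[[0,0,0.06],[0,0,0]],[[0,0,0.09],[0,0,0]],[[0,0,0.12],[0,0,0]],[[0,0,0.15],[0,0,0]],[[0,0,0.17],[0,0,0]],[[0,0,0.18],[0,0,0]],[[0,0,0.18],[0,0,0]],[[0,0,0.18],[0,0,0]],[[0,0,0.18],[0,0,0]]]'
python3 -c 'from h import *;print(manip.get_obs()["torque"])'
```

```text
clock: 41.9
position: [0.4858, 0.1895, 0.1892]
ee_rot: [0.91, 0.414, 0.001, 0.0]
ft_force: [1.4, -4.6, -4.2]
grip_width: 0.149
grasp_force: 50.7
[-1.13353144 -0.5177511   0.07539575]
```

```bash
python3 -m inch '[[[0,0,0.01],[0,0,0]],[[0,0,0.02],[0,0,0]],[[0,0,0.02],[0,0,0]],[[0,0,0.02],[0,0,0]],[[0,0,0.02],[0,0,0]],[[0,0,0.02],[0,0,0]],[[0,0,0.02],[0,0,0]],[[0,0,0.02],[0,0,0]],[[0,0,0.02],[0,0,0]],[[0,0,0.02],[0,0,0]]]'
```

```text
clock: 42.9
position: [0.4862, 0.1897, 0.189]
ee_rot: [0.91, 0.414, 0.002, -0.0]
ft_force: [-2.1, -6.6, 5.6]
grip_width: 0.148
grasp_force: 52.9
```

It has bottomed at its original height with 5.6 N upward. I'll release and withdraw.

```bash
python3 -m inch '[[[0,0,0],[0,0,0]],[[0,0,0],[0,0,0]],[[0,0,0],[0,0,0]],[[0,0,0],[0,0,0]],[[0,0,0],[0,0,0]],[[0,0,-0.04],[0,0,0]],[[0,0,-0.1],[0,0,0]],[[0,0,-0.2],[0,0,0]],[[0,0,-0.3],[0,0,0]],[[0,0,-0.4],[0,0,0]]]' 0.5
python3 -m inch '[[[0,0,-0.1],[0,0,0]],[[0,0,-0.2],[0,0,0]],[[0,0,-0.3],[0,0,0]],[[0,0,-0.4],[0,0,0]],[[0,0,-0.5],[0,0,0]],[[0,0,-0.6],[0,0,0]],[[0,0,-0.7],[0,0,0]],[[0,0,-0.8],[0,0,0]],[[0,0,-0.9],[0,0,0]],[[0,0,-1],[0,0,0]]]'
python3 - <<'E'
from h import *
wrist("w17");im=manip.camera("scene")
a=cv2.imread("pics/w17.png")[:,:,:]
b=cv2.resize(im[160:290,210:400,::-1],(560,384))[:,140:420]
x=np.load("x.npy");print(proj("scene",m2w([[-94,36,111]],x)))
cv2.imwrite("pics/fin.png",np.hstack([a,b]))
E
```

```text
clock: 43.9
position: [0.485, 0.1897, 0.2195]
ee_rot: [0.91, 0.414, 0.0, -0.0]
ft_force: [0.2, 0.3, -0.2]
grip_width: 0.499
grasp_force: 0.0
clock: 44.9
position: [0.4848, 0.1896, 0.2992]
ee_rot: [0.91, 0.414, 0.0, -0.0]
ft_force: [-0.2, 0.5, -0.1]
grip_width: 0.503
grasp_force: 0.0
[[230.9102057  200.83496642]]
```

View pics/fin.png

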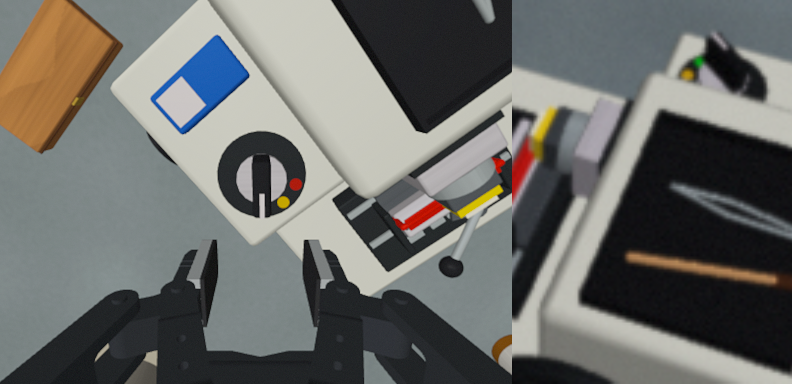

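The pointer is on green with red and yellow uncovered at (296,184) and (283,202). The lever ball is at (451,267), the guard is in place, and the arm is clear.

```bash
python3 -c 'from workcell import manip;print(manip.hand_in())'
```

```text
the job is handed in; nothing more can be done
None
```

The microtome is changed over and handed in at about 45 s of the 72 s: the holder clicked once to its middle position, the lever is shut, the selector is down on green, and the red guard is still over the blade edge.

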